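# Dish in its recess, spice box held open

### The job

Get the spices ready for me to scoop: first set the small amber glass dish down into the oblong recess of the blue serving board, flat on its floor, and let go of it. Then lift the spice box's lid by its bar handle to 50 degrees and finish there, still holding it steady with the gripper, since it falls shut by itself. Leave everything else on the counter where it is.

Things in the scene. Friction and masses are not known exactly. Their poses are not given: they have to be found in the camera images.
- dish: small oblong amber glass dish, open on top: 76 long (its x) by 52 wide (its y) by 40 high, walls and floor 4 thick, 110 to 180 g; loose. Origin: centre of its underside, z up. Grip it across the 52 width, fingers outside.
- board: blue-painted wooden serving board fixed to the counter, 150 (x) by 130 (y) by 22 thick, with one oblong recess in the middle. Origin: centre of its underside.
- board_hole0 (a point): centre of the recess mouth, level with the board's top (22 above the counter). The recess is 81 long (x) by 57 wide (y), 12 deep with a flat floor (10 above the counter), its rim chamfered 2; the dish fits either way round and then stands 28 proud of the board.
- box: wooden spice box fixed to the counter: 130 deep (x) by 180 wide (y) by 80 high, with little tins inside; its front faces its -x. Origin: centre of its underside.
- lid (a joint): opening angle of the box's lid in rad: 0 shut (level), growing as the front edge rises; 50 degrees = 0.873; stop at 1.8. No stay or spring, an easy hinge: below about 1.5 it falls shut by its own weight (lid 260 to 460 g, up to 2.2 N to lift at the handle).
- lid_hinge (a point): middle of the hinge line, along the far (+x) top rim of the box, 80 above the counter, parallel to the box's y. Fixed to the box.
- lid_handle (a point): middle of the lid's handle, a round steel bar 10 thick, parallel to the hinge, 177 from it and, with the lid shut, 6 above it (86 above the counter). It swings with the lid and can turn between the finger pads. It stands 39 clear in front of the lid's edge on two legs, with a gap 100 wide between them. Lid panel: 133 deep, 186 wide, 10 thick.
- jug: tall red plastic jug with a side handle, 116 wide, 190 high; loose bystander, to be left alone. Origin: centre of its underside.
- bowl_white: white ceramic bowl, 130 across, 60 high; loose bystander, to be left alone. Origin: centre of its underside.
- bowl_blue: blue ceramic bowl, 124 across, 55 high; loose bystander, to be left alone. Origin: centre of its underside.
- pestle: wooden pestle lying on its side, 180 long along its x, up to 44 thick; loose bystander, to be left alone. Origin: centre of its underside.
- soap: green washing-up bottle, 60 across, 190 high; loose bystander, to be left alone. Origin: centre of its underside.
- mug: white ceramic mug, 76 across, 85 high; loose bystander, to be left alone. Origin: centre of its underside.

How it is judged:
On the way, in this order (a step that is already met when the one before it is completed fails the run):
1. the dish sits flat and square in the recess, let go, while the lid is still shut (z of dish in the frame of board_hole0 below -0.0095 m and horizontal distance between dish and board_hole0 below 0.006 m and angle between dish's own z axis and vertical below 0.06 rad and angle between the x axis of dish and the x axis of board_hole0, either way round below 0.12 rad and contact force between the fingers and dish below 0.1 N and linear speed of dish below 0.03 m/s and value of joint lid below 0.08 rad), for 0.3 s.
2. the gripper holds the lid steady at 50 degrees (value of joint lid between 0.767945 and 0.977384 rad and velocity of joint lid between -0.08 and 0.08 rad/s and contact force between the fingers and lid above 0.4 N), for 0.3 s.
At the end, for the whole second after the job is handed in: Dish in the recess: within 2.5 mm of its floor, 6 mm of its centre, 0.06 rad of level, 0.12 rad of square, let go, at rest. Lid at 50 degrees +-6, still (under 0.08 rad/s), held by the fingers (over 0.4 N), touched by no loose thing (all of step 2 and z of dish in the frame of board_hole0 below -0.0095 m and horizontal distance between dish and board_hole0 below 0.006 m and angle between dish's own z axis and vertical below 0.06 rad and angle between the x axis of dish and the x axis of board_hole0, either way round below 0.12 rad and contact force between each of the fingers, lid and dish below 0.1 N and linear speed of dish below 0.03 m/s and contact force between lid and jug below 0.1 N and contact force between lid and bowl_white below 0.1 N and contact force between lid and bowl_blue below 0.1 N and contact force between lid and pestle below 0.1 N and contact force between lid and soap below 0.1 N and contact force between lid and mug below 0.1 N); the arm keeps its last pose, push and grip.
It fails at once if a bystander (jug, bowl, pestle, bottle or mug) is moved more than 30 mm (distance of any of jug, bowl_white, bowl_blue, pestle, soap, mug from where it was at the start of the episode above 0.03 m).
It also fails if it takes over 64 s, if anything falls off the work surface, if the arm or the gripper's body presses on something with over 40 N, if the wrist force passes 120 N, or if a joint passes its speed limit or range.

### The arm

A 6-joint arm with a two-finger parallel gripper is mounted at the origin on the work surface. World frame = base frame: x ahead of the robot, y to its left, z up, the work surface at z = 0. Lengths are in m, angles in rad, forces in N, time in s.
With the tool pointing down it reaches from about 0.425 to 0.95 m from the base axis. Payload 3.5 kg.
Tool frame: the origin (TCP) lies on the centre line of the jaws, within the pads' length; the fingertips stand 11 mm ahead of it and the grasp point (between the pads) lies 8 mm behind it; z points along the fingers, y is the line along which they close (so a half turn about z gives the same grasp; the last joint's range is limited). The gripper opens to 85 mm and grips with 20 to 120 N. Pads are 22 mm wide; open, the fingers measure 114 mm over their backs; the gripper's body (76 mm by 85 mm) begins 54 mm behind the grasp point. The pads swing forward as they close: fully open they stand 13 mm farther back than shut.
Start: joints at [-1.267, 0.286, 1.577, -0, 1.279, -0.15], TCP at [0.296, -0.607, 0.242] pointing down, gripper open.
Joint ranges: [-2.77, 2.77], [-0.9, 2.22], [0.21, 2.48], [-1.53, 4.67], [0.24, 2.81], [-2.84, 2.84]. Speed limits (rad/s): [2.79, 2.79, 3.14, 3.14, 3.14, 3.14].

### API

Orientations are given as a unit quaternion [x, y, z, w].
In Python, from cell import r gives the robot as it stands.
- The arm moves only by the shell command python3 inch.py [OPENING] [FORCE], which reads ROWS from standard input. ROWS is a JSON list of rows, 1 to 8 of them, each of 4 numbers: dx, dy, dz in m, then a turn about the tool's z in rad; each row is the pose to reach, as a shift and turn from the pose commanded when the command began, along the tool's axes at that moment; what a row does not reach only later rows make up. A row lasts 1/12 s, in which the tool goes at most 0.0417 m and 0.125 rad, less where a joint would pass 70% of its speed; a pose out of reach is approached as far as the arm can. OPENING is the opening from 0.0 (shut) to 1.0 (fully open), set as the command begins (- or left out keeps the last). The fingers move at their own pace and stop on an object; FORCE is the grip in N (left out, the last holds). Time passes only in rows, so rows that do not move let the fingers close. It prints the time, the measured TCP pose, the force, the opening and the grip force at its end. Input that does not fit is refused with a message, and nothing moves.
- r.sense(): the state, without advancing time (a new reading comes with each control period).
- r.get_image(name): name is "side" or "top" or "wrist"; returns a dict with "pixels" (480x640x3 uint8, blue, green, red), "mtx" (3x3 intrinsics, pixels), "xyz" and "attitude" of the camera in the world; the wrist camera has in their place "tool_from_camera" (4x4, takes a point from camera to tool coordinates, whose origin is the TCP and whose axes are the flange's). Camera axes: x right, y up, looking along -z (the intrinsics and any distortion apply to the point x, -y, -z); pixel columns grow to the right and rows downward; lengths in m; the calibration is good to about 2 mm. The wrist camera is an equidistant fisheye: a pixel r from the principal point sees the ray r / f radians off the axis. A picture is of the moment at which its call begins: read the wrist's pose just before it. There is no depth.
- r.sign_off(): hands the job in; it is judged then, once.
The state is a dict: "t": time; "qpos": joint angles; "joint_velocities": joint speeds; "joint_efforts": joint torques, N m; "eef_pos": TCP position; "orientation": TCP orientation; "contact_force": force on the tool from outside, world axes, zero at the start; "torque": the same for the moment, N m; "width": opening from 0.0 (shut) to 1.0 (fully open); "finger_force": force on a finger pad.
Only numpy, scipy, OpenCV 4.12 (cv2) and the standard library are available. Lean on these libraries where they do the work, as an engineer would, in place of code of your own. Each camera call takes 0.05 s, during which the arm holds its last target. There are 200 camera calls.

## Working session

There is one attempt and no reset: what is moved stays moved. The work goes in short steps, Python scripts to look and compute and a shell command to move; the robot and the scene stay as the last step left them, time stands still between calls to the robot, and variables do not carry over. Pictures are saved under pics/ and viewed, at most 13 in all, crops included, and the job is handed in when it is done.

```bash
ls; mkdir -p pics
python3 - <<'E'
from cell import r
import cv2,numpy as np
s=r.sense();print({k:np.round(v,3).tolist() for k,v in s.items()})
for n in("top","side","wrist"):
    im=r.get_image(n);cv2.imwrite(f"pics/{n}0.png",im["pixels"])
    print({k:np.round(v,4).tolist() for k,v in im.items() if k!="pixels"})
E
```

```text
cell.py
inch.py
pics
{'t': 0.0, 'qpos': [-1.267, 0.287, 1.578, -0.0, 1.279, -0.15], 'joint_velocities': [0.0, -0.0, 0.0, -0.002, 0.0, 0.001], 'joint_efforts': [-0.001, -40.599, -29.263, -0.0, 0.006, -0.0], 'eef_pos': [0.296, -0.606, 0.241], 'orientation': [0.974, 0.225, -0.0, -0.001], 'contact_force': [-0.849, -0.356, -0.642], 'torque': [0.047, -0.031, 0.006], 'finger_force': 0.0, 'width': 0.999}
{'mtx': [[509.5774, 0.0, 319.9189], [0.0, 509.5774, 241.0587], [0.0, 0.0, 1.0]], 'xyz': [0.4551, 0.0005, 1.5625], 'attitude': [-0.0412, 0.0412, 0.7132, -0.6985]}
{'mtx': [[556.3033, 0.0, 319.9909], [0.0, 556.3033, 232.0053], [0.0, 0.0, 1.0]], 'xyz': [-0.2034, 1.1368, 1.0554], 'attitude': [-0.1391, 0.4433, 0.8406, -0.2784]}
{'mtx': [[371.6483, 0.0, 315.4137], [0.0, 371.6483, 239.9659], [0.0, 0.0, 1.0]], 'tool_from_camera': [[-0.0001, 0.9619, 0.2734, 0.069], [1.0, 0.0002, -0.0003, -0.0014], [-0.0004, 0.2734, -0.9619, -0.1311], [0.0, 0.0, 0.0, 1.0]]}
```

View pics/top0.png

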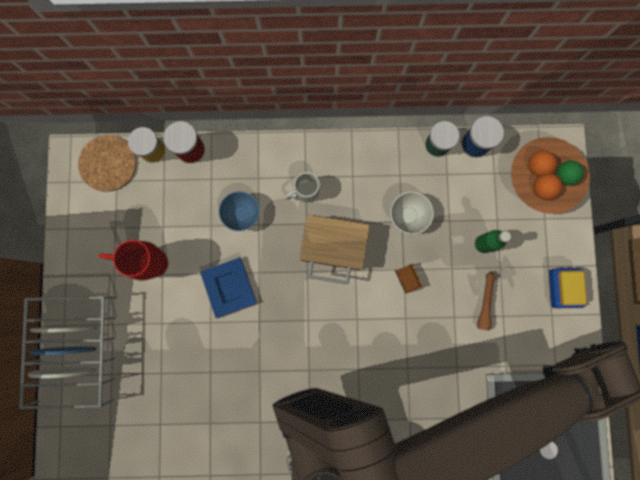

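View pics/side0.png

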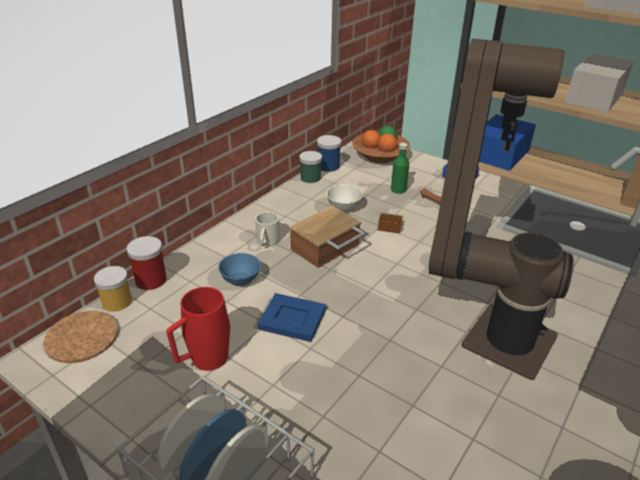

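The top view shows the dish at about (408,278), the board at (229,287) with its recess at (232,288), the box lid at (335,242) and the bar at (330,277). The side view shows the dish at (390,223), the board at (292,316) and the handle at (347,240).

```bash
cat > h.py <<'E'
from cell import r
import cv2,numpy as np
from scipy.spatial.transform import Rotation as R
def shot(n):
    s=r.sense();im=r.get_image(n);K=im["mtx"]
    if n=="wrist":
        T=np.eye(4);T[:3,:3]=R.from_quat(s["orientation"]).as_matrix();T[:3,3]=s["eef_pos"]
        C=T@np.array(im["tool_from_camera"])
    else:
        C=np.eye(4);C[:3,:3]=R.from_quat(im["attitude"]).as_matrix();C[:3,3]=im["xyz"]
    return dict(img=im["pixels"],K=np.array(K),C=C,fish=n=="wrist")
def ray(v,uv):
    uv=np.atleast_2d(np.asarray(uv,float));K=v["K"]
    d=np.c_[(uv[:,0]-K[0,2])/K[0,0],(uv[:,1]-K[1,2])/K[1,1]]
    if v["fish"]:
        t=np.linalg.norm(d,axis=1)[:,None];d=np.c_[d*np.sinc(t/np.pi)**1,np.cos(t)]
    else: d=np.c_[d,np.ones(len(d))]
    d=d*[1,-1,-1]
    return v["C"][:3,3],d@v["C"][:3,:3].T
def plane(v,uv,z):
    o,d=ray(v,uv);return o+d*((z-o[2])/d[:,2])[:,None]
def tri(obs):
    A=0;b=0
    for v,uv in obs:
        o,d=ray(v,uv);d=d[0]/np.linalg.norm(d[0]);P=np.eye(3)-np.outer(d,d);A=A+P;b=b+P@o
    p=np.linalg.solve(A,b);e=[np.linalg.norm(np.cross(p-ray(v,u)[0],ray(v,u)[1][0]/np.linalg.norm(ray(v,u)[1][0]))) for v,u in obs]
    return p,max(e)
def mask(v,lo,hi,box=None):
    m=cv2.inRange(cv2.cvtColor(v["img"],cv2.COLOR_BGR2HSV),np.array(lo),np.array(hi))
    if box: k=np.zeros_like(m);x0,y0,x1,y1=box;k[y0:y1,x0:x1]=255;m&=k
    return m
def big(m):
    return max(cv2.findContours(m,0,1)[0],key=cv2.contourArea)
E
python3 - <<'E'
from h import *
v=shot("top")
hsv=cv2.cvtColor(v["img"],cv2.COLOR_BGR2HSV)
for p in [(408,278),(335,242),(229,287),(230,300),(232,288),(345,265),(330,280)]: print(p,hsv[p[1],p[0]])
c=big(mask(v,(3,120,40),(18,255,255),(385,255,435,305)));q=cv2.boxPoints(cv2.minAreaRect(c));print("dish",cv2.contourArea(c),np.round(plane(v,q,.04),3))
c=big(mask(v,(100,120,30),(125,255,255),(190,245,270,330)));q=cv2.boxPoints(cv2.minAreaRect(c));print("board",np.round(plane(v,q,.022),3))
c=big(mask(v,(8,60,90),(25,255,255),(290,205,380,275)));q=cv2.boxPoints(cv2.minAreaRect(c));print("lid",np.round(plane(v,q,.088),3))
print("handle",np.round(plane(v,[(309,276),(349,281)],.086),3))
E
```

```text
(408, 278) [ 13 162 113]
(335, 242) [ 18 112 123]
(229, 287) [107 159 104]
(230, 300) [107 146  94]
(232, 288) [108 163 105]
(345, 265) [ 17 118 128]
(330, 280) [ 30  16 115]
dish 382.0 [[ 0.539 -0.226  0.04 ]
 [ 0.56  -0.275  0.04 ]
 [ 0.493 -0.302  0.04 ]
 [ 0.473 -0.253  0.04 ]]
board [[0.551 0.362 0.022]
 [0.59  0.243 0.022]
 [0.453 0.195 0.022]
 [0.414 0.314 0.022]]
lid [[ 0.574  0.063  0.088]
 [ 0.714  0.038  0.088]
 [ 0.68  -0.149  0.088]
 [ 0.54  -0.123  0.088]]
handle [[ 0.527  0.032  0.086]
 [ 0.51  -0.083  0.086]]
```

```bash
echo '[[0.03, -0.018, 0, 0], [0.065, -0.039, 0, 0.02], [0.1, -0.06, 0, 0.04], [0.135, -0.081, 0, 0.07], [0.17, -0.102, 0, 0.07], [0.205, -0.123, 0, 0.07], [0.24, -0.144, 0, 0.07], [0.27, -0.164, 0, 0.07]]' | python3 inch.py 1.0; echo '[[0.035, -0.02, 0.02, 0], [0.07, -0.042, 0.04, 0], [0.072, -0.044, 0.04, 0], [0.072, -0.044, 0.04, 0]]' | python3 inch.py
python3 - <<'E'
from h import *
s=r.sense();print(s["t"],s["eef_pos"],s["qpos"])
v=shot("wrist");cv2.imwrite("pics/w1.png",v["img"])
E
```

```text
t: 0.87
eef_pos: [0.4677, -0.3386, 0.2422]
orientation: [0.982, 0.191, 0.0, -0.0]
contact_force: [-0.0, 0.2, -0.2]
width: 1.002
finger_force: 0.0
t: 1.2
eef_pos: [0.5171, -0.2701, 0.2]
orientation: [0.981, 0.193, -0.001, -0.002]
contact_force: [-0.3, -0.4, 0.6]
width: 1.002
finger_force: 0.0
1.2 [ 0.51710452 -0.27005355  0.20004788] [-6.55204925e-01  1.27002414e-01  1.84277497e+00  2.33343057e-04
  1.17630109e+00  5.27455254e-01]
```
View pics/w1.png

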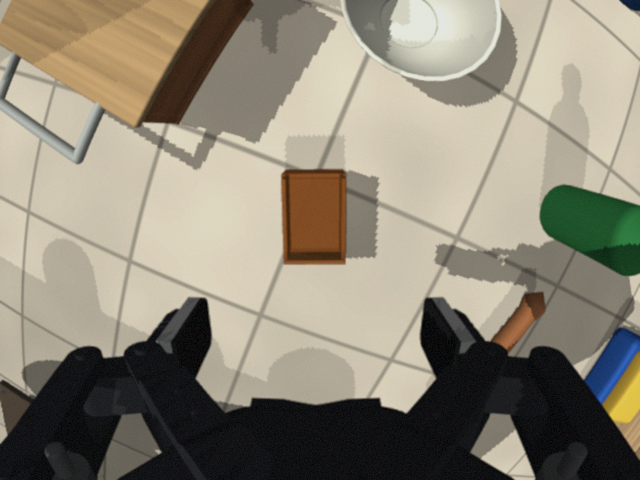

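The dish rim lies between (283,171) and (346,264), squarely aligned with the image. The handle is at upper left. I'll take a second wrist view straight above the dish to triangulate.

Add to h.py:
```python
def dishq(v,box):
    c=big(mask(v,(3,120,40),(18,255,255),box));q=cv2.boxPoints(cv2.minAreaRect(c));ctr=q.mean(0)
    return np.array(sorted(q.tolist(),key=lambda p:(p[1]>ctr[1],p[0]))) # TL TR BL BR
```

```bash
cat > m1.py <<'E'
from h import *
import pickle,sys
v=shot("wrist");q=dishq(v,tuple(map(int,sys.argv[2:6])));pickle.dump((v,q),open(sys.argv[1],"wb"))
P=plane(v,q,.04);print(q.round(1).tolist());print(P.round(4).tolist());print("size",np.linalg.norm(P[1]-P[0]),np.linalg.norm(P[2]-P[0]),"ctr",P.mean(0), "yaw",np.arctan2(*(P[0]-P[2])[1::-1]))
E
python3 m1.py a.pkl 260 150 370 290
echo '[[-0.03, 0, 0, 0], [-0.06, 0, 0, 0], [-0.07, 0, 0, 0], [-0.07, 0, 0, 0], [-0.07, 0, 0, 0]]' | python3 inch.py
python3 m1.py b.pkl 240 50 400 280
python3 - <<'E'
from h import *
import pickle
a,qa=pickle.load(open("a.pkl","rb"));b,qb=pickle.load(open("b.pkl","rb"))
for i in range(4): print(tri([(a,qa[i]),(b,qb[i])]))
cv2.imwrite("pics/w2.png",b["img"][0:300,120:520])
E
```

```text
[[279.0, 169.0], [342.0, 169.0], [279.0, 262.0], [342.0, 262.0]]
[[0.5459, -0.2278, 0.04], [0.5646, -0.2737, 0.04], [0.4737, -0.2553, 0.04], [0.4936, -0.304, 0.04]]
size 0.04958485588049698 0.07731718859713388 ctr [ 0.51943488 -0.26520204  0.04      ] yaw 0.3633686967741588
t: 1.72
eef_pos: [0.4518, -0.301, 0.2035]
orientation: [0.982, 0.189, 0.001, 0.001]
contact_force: [-0.5, 0.8, -0.3]
width: 0.998
finger_force: 0.0
[[273.6, 84.5], [338.6, 83.4], [275.2, 178.0], [340.2, 177.0]]
[[0.543, -0.2284, 0.04], [0.5623, -0.2753, 0.04], [0.4736, -0.2567, 0.04], [0.4935, -0.3045, 0.04]]
size 0.05070722609700545 0.07491713938717882 ctr [ 0.51810042 -0.26622901  0.04      ] yaw 0.38818310207427437
(array([ 0.54430576, -0.22673013,  0.02727464]), np.float64(0.000332602705975119))
(array([ 0.56403065, -0.27509518,  0.02856048]), np.float64(0.00024624755261200726))
(array([ 0.47297921, -0.25597126,  0.03731251]), np.float64(0.0006702423920951277))
(array([ 0.49336354, -0.30440504,  0.03906556]), np.float64(0.00021695291487364428))
```

View pics/w2.png

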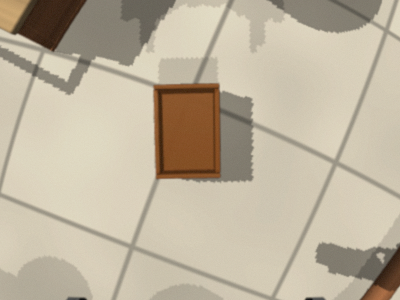

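Tri height of the near rim is 37–39 mm, which matches the text. Dish centre is (0.518,-0.266), yaw 0.38. I'll approach above it first and check.

```bash
echo '[[0.025, -0.004, 0.03, 0], [0.05, -0.008, 0.06, 0], [0.0745, -0.008, 0.09, 0], [0.0745, -0.008, 0.1, 0], [0.0745, -0.008, 0.1, 0], [0.0745, -0.008, 0.1, 0], [0.0745, -0.008, 0.1, 0]]' | python3 inch.py
python3 - <<'E'
from h import *
s=r.sense();print(s["eef_pos"],s["orientation"],s["qpos"])
v=shot("wrist");s=r.sense();print(s["eef_pos"]);q=dishq(v,(230,130,430,360));print(q)
P=plane(v,q,.04);print(P,P.mean(0))
E
```

```text
t: 2.35
eef_pos: [0.519, -0.265, 0.1041]
orientation: [0.982, 0.191, 0.001, 0.001]
contact_force: [-0.6, 0.7, 0.7]
width: 0.998
finger_force: 0.0
[ 0.51898006 -0.26500938  0.10413322] [9.81663058e-01 1.90618660e-01 9.21382306e-04 1.14852082e-03] [-6.46078556e-01  2.36765006e-01  1.90876742e+00 -1.99642551e-04
  9.93120134e-01  5.41241478e-01]
[ 0.51905111 -0.26527104  0.10461506]
[[271. 189.]
 [365. 189.]
 [271. 323.]
 [365. 323.]]
[[ 0.54831771 -0.22652379  0.04      ]
 [ 0.56703251 -0.27287282  0.04      ]
 [ 0.47341917 -0.25362285  0.04      ]
 [ 0.49427576 -0.30573065  0.04      ]] [ 0.52076129 -0.26468753  0.04      ]
```

```bash
echo '[[0, 0, 0.02, 0], [0, 0, 0.045, 0], [0, 0, 0.065, 0], [0, 0, 0.075, 0], [0, 0, 0.075, 0], [0, 0, 0.075, 0]]' | python3 inch.py; echo '[[0, 0, 0, 0], [0, 0, 0, 0], [0, 0, 0, 0], [0, 0, 0, 0], [0, 0, 0, 0], [0, 0, 0, 0]]' | python3 inch.py 0.0 35;echo '[[0, 0, 0, 0], [0, 0, 0, 0]]' | python3 inch.py; echo '[[0, 0, -0.015, 0], [0, 0, -0.04, 0], [0, 0, -0.075, 0], [0, 0, -0.1, 0], [0, 0, -0.1, 0]]' | python3 inch.py
python3 - <<'E'
from h import *
print(r.sense()["eef_pos"])
for n in["top"]:
    v=shot(n);c=big(mask(v,(100,120,30),(125,255,255),(190,245,270,330)))
    cv2.imwrite("pics/w3.png",shot("wrist")["img"])
E
```

```text
t: 2.9
eef_pos: [0.5185, -0.2648, 0.0285]
orientation: [0.982, 0.19, 0.0, 0.001]
contact_force: [0.2, -0.6, -0.0]
width: 0.998
finger_force: 0.0
t: 3.4
eef_pos: [0.5193, -0.2649, 0.0292]
orientation: [0.982, 0.191, 0.001, 0.001]
contact_force: [-0.7, 0.4, 5.2]
width: 0.598
finger_force: 38.9
t: 3.57
eef_pos: [0.5193, -0.2649, 0.0292]
orientation: [0.982, 0.191, 0.001, 0.001]
contact_force: [-1.2, -0.2, 6.3]
width: 0.603
finger_force: 38.9
t: 3.98
eef_pos: [0.5212, -0.2661, 0.1337]
orientation: [0.982, 0.191, 0.004, 0.004]
contact_force: [1.6, -0.6, -0.7]
width: 0.601
finger_force: 38.0
[ 0.52123    -0.2660751   0.13372761]
```

View pics/w3.png

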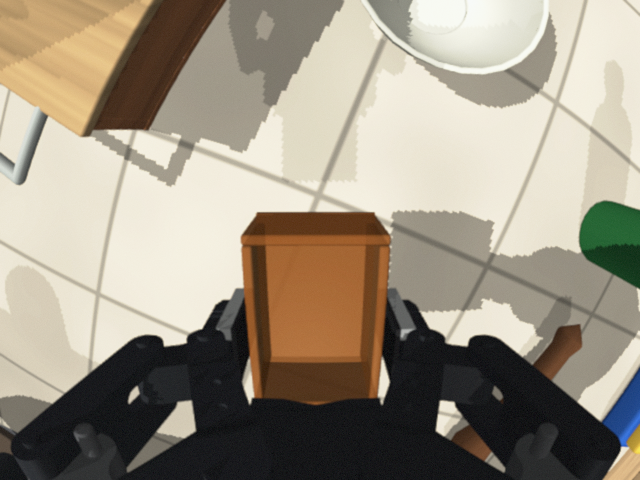

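The dish is gripped straight across its width, its rim front edge at row ~240 and still square. Next I move it to a viewing pose short of the board.

```bash
echo '[[0, 0, -0.03, 0], [0, -0.02, -0.06, 0], [0.005, -0.055, -0.085, 0], [0.011, -0.09, -0.086, 0], [0.017, -0.127, -0.086, 0], [0.024, -0.165, -0.086, 0], [0.031, -0.203, -0.086, 0], [0.038, -0.241, -0.086, 0]]' | python3 inch.py; echo '[[0.007, -0.038, 0, 0], [0.014, -0.076, 0, 0.01], [0.021, -0.114, 0, 0.02], [0.028, -0.152, 0, 0.03], [0.035, -0.19, 0, 0.04], [0.042, -0.228, 0, 0.046], [0.048, -0.26, 0, 0.046], [0.05, -0.275, 0, 0.046]]' | python3 inch.py;echo '[[0, 0, 0, 0], [0, 0, 0, 0], [0, 0, 0, 0]]' | python3 inch.py
python3 - <<'E'
from h import *
s=r.sense();print(s["eef_pos"],s["orientation"],s["qpos"])
v=shot("wrist");cv2.imwrite("pics/w4.png",v["img"]);import pickle;pickle.dump(v,open("c.pkl","wb"))
E
```

```text
t: 4.75
eef_pos: [0.4609, -0.0243, 0.2103]
orientation: [0.982, 0.19, -0.002, -0.001]
contact_force: [0.5, 0.6, -1.3]
width: 0.601
finger_force: 38.0
t: 5.42
eef_pos: [0.4039, 0.25, 0.2104]
orientation: [0.986, 0.17, -0.003, -0.0]
contact_force: [0.1, 0.3, -0.8]
width: 0.598
finger_force: 37.9
t: 5.67
eef_pos: [0.4059, 0.2465, 0.2115]
orientation: [0.986, 0.168, -0.002, 0.001]
contact_force: [0.4, -1.0, -1.3]
width: 0.598
finger_force: 37.9
[0.40587392 0.2465247  0.21154546] [ 9.85785350e-01  1.68000777e-01 -1.64243290e-03  5.33641261e-04] [ 3.31995786e-01 -1.36031275e-01  2.08278758e+00 -5.57659475e-04
  1.19825103e+00  1.56539293e+00]
```

View pics/w4.png

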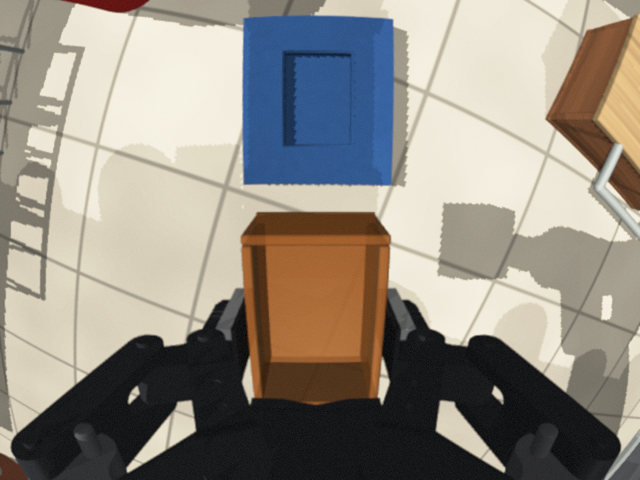

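The board is in full view at cols 244–393, rows 15–186, with the recess at cols 283–352, rows 50–146. The dish's front rim is at about rows 236–245. I'll measure here and from a second wrist position.

```bash
cat > m2.py <<'E'
from h import *
import pickle,sys
v=shot("wrist");pickle.dump(v,open(sys.argv[1],"wb"))
c=big(mask(v,(100,110,30),(125,255,255),(0,0,640,300)))[:,0]
P=plane(v,c,.022)
(ctr,wh,an)=cv2.minAreaRect((P[:,:2]*1000).astype(np.float32));q=cv2.boxPoints((ctr,wh,an))
print("eef",r.sense()["eef_pos"],"ctr",ctr,wh,an);print(q.tolist())
qi=cv2.boxPoints(cv2.minAreaRect(c));print("px",qi.tolist())
# recess: edges inside board
g=cv2.cvtColor(v["img"],cv2.COLOR_BGR2GRAY);x,y,w,h=cv2.boundingRect(c)
print(x,y,w,h);print("row mid",g[y+h//2,x+15:x+w-8].tolist());print("col mid",g[y+15:y+h-15,x+w//2].tolist())
E
python3 m2.py c1.pkl; echo '[[0.03, 0.03, 0, 0], [0.03, 0.03, 0, 0], [0.03, 0.03, 0, 0], [0.03, 0.03, 0, 0]]' | python3 inch.py; python3 m2.py c2.pkl
python3 - <<'E'
from h import *
import pickle
v=pickle.load(open("c1.pkl","rb"));g=cv2.cvtColor(v["img"],cv2.COLOR_BGR2GRAY)
print(g[205:260,300].tolist(),g[240,235:262].tolist(),g[240,370:395].tolist())
E
```

```text
eef [0.40652366 0.24623836 0.2124208 ] ctr (502.67266845703125, 279.7319030761719) (149.0729522705078, 128.75941467285156) 19.06352996826172
[[411.196533203125, 316.23602294921875], [453.25146484375, 194.5381317138672], [594.1488037109375, 243.227783203125], [552.0938720703125, 364.9256591796875]]
px [[243.0, 17.0], [392.0, 17.0], [392.0, 184.0], [243.0, 184.0]]
243 17 150 168
row mid [82, 85, 83, 80, 81, 83, 82, 80, 81, 80, 80, 83, 82, 84, 83, 84, 86, 86, 84, 84, 85, 84, 84, 75, 54, 50, 40, 44, 48, 50, 49, 49, 49, 49, 51, 50, 63, 81, 86, 85, 82, 84, 83, 86, 87, 84, 83, 87, 87, 84, 83, 84, 81, 86, 83, 81, 85, 81, 84, 81, 82, 79, 83, 82, 86, 82, 83, 82, 86, 84, 82, 83, 82, 82, 85, 80, 84, 83, 79, 79, 81, 82, 81, 82, 82, 83, 84, 84, 84, 84, 84, 77, 74, 79, 82, 83, 79, 82, 81, 84, 82, 84, 82, 83, 83, 84, 83, 83, 82, 85, 82, 82, 84, 83, 85, 87, 89, 95, 96, 94, 93, 94, 93, 94, 93, 93, 95]
col mid [84, 82, 84, 85, 84, 84, 83, 85, 84, 85, 84, 80, 86, 83, 81, 82, 81, 81, 79, 67, 67, 57, 35, 34, 44, 46, 60, 77, 84, 83, 83, 83, 83, 82, 83, 84, 84, 82, 84, 83, 83, 82, 84, 82, 83, 84, 83, 82, 83
[... 1749 characters left out ...]
 84, 84, 83, 82, 84, 83, 81, 84, 83, 81, 82, 84, 83, 83, 84, 84, 83, 87, 82, 84, 83, 82, 82, 83, 81, 83, 79, 62, 60, 78, 82, 84, 86, 85, 84, 83, 84, 82, 83, 85, 84, 83, 84, 85, 82, 83, 84, 84, 81, 86, 84, 87]
[210, 210, 210, 209, 199, 182, 143, 86, 63, 63, 64, 61, 62, 61, 62, 64, 61, 62, 66, 62, 62, 62, 63, 63, 61, 64, 65, 65, 62, 72, 86, 98, 105, 108, 109, 110, 110, 112, 106, 103, 106, 113, 115, 113, 117, 114, 116, 112, 114, 115, 116, 113, 116, 116, 116] [207, 207, 207, 209, 201, 169, 126, 115, 115, 113, 108, 101, 97, 100, 96, 95, 98, 94, 95, 97, 95, 93, 95, 93, 96, 95, 97] [103, 101, 102, 104, 103, 101, 100, 103, 98, 96, 97, 97, 99, 97, 97, 103, 110, 117, 114, 105, 135, 202, 232, 236, 236]
```

Run:
```python
from h import *
import pickle
from scipy.optimize import fsolve
for f,L,Rr,T,B,(x0,y0,w,h) in [("c1.pkl",23.5,91.5,19,113.5,(243,17,150,168)),("c2.pkl",22.5,93,20.5,114.5,(210,50,148,169))]:
    v=pickle.load(open(f,"rb"))
    ym=y0+h//2;xm=x0+w//2
    pts=[(x0+15+L,ym),(x0+15+Rr,ym),(xm,y0+15+T),(xm,y0+15+B)]
    P=plane(v,pts,.022)[:,:2];a=np.deg2rad(19.2);ex=np.array([np.cos(a),np.sin(a)]);ey=np.array([-ex[1],ex[0]])
    o=np.array([.503,.280]);print("recess L,R along y",(P[:2]-o)@ey,"T,B along x",(P[2:]-o)@ex)
# dish in tool frame
v=pickle.load(open("c1.pkl","rb"));s=v.copy();im=r.get_image("wrist");s["C"]=np.array(im["tool_from_camera"])
o,d=ray(s,[(315,234.5),(315,211.3),(240,240),(390,240)]);k=d/d[:,2:]
f=lambda u:[o[0]+k[0,0]*(u[1]-o[2])-u[0],o[0]+k[1,0]*(u[1]+.04-o[2])-u[0]]
xf,zr=fsolve(f,[.038,-.01]);print("front x",xf,"z rim",zr,"y edges",[(o+k[i]*(zr-o[2]))[1] for i in(2,3)])
print("front x if zr=-.011",o[0]+k[0,0]*(-.011-o[2]),o[0]+k[1,0]*(.029-o[2]))
s=r.sense();e=R.from_quat(s["orientation"]).as_matrix();print(s["eef_pos"],e)
```

```text
recess L,R along y [ 0.03012647 -0.02764094] T,B along x [ 0.04147264 -0.04143824]
recess L,R along y [ 0.03002695 -0.03087272] T,B along x [ 0.04194292 -0.04015273]
front x 0.035811213314383715 z rim -0.008184033891023651 y edges [np.float64(-0.027565333981036146), np.float64(0.024715538886489176)]
front x if zr=-.011 0.036566985822669096 0.036381406061883656
[0.44431734 0.22867827 0.21311514] [[ 9.43727060e-01  3.30724488e-01 -7.41489797e-04]
 [ 3.30724571e-01 -9.43727322e-01 -1.03927580e-05]
 [-7.03201320e-04 -2.35420968e-04 -9.99999725e-01]]
```

```bash
echo '[[0.025, -0.01, 0.02, 0], [0.05, -0.02, 0.05, 0], [0.074, -0.028, 0.08, 0], [0.074, -0.028, 0.11, 0], [0.074, -0.028, 0.13, 0], [0.074, -0.028, 0.138, 0], [0.074, -0.028, 0.138, 0], [0.074, -0.028, 0.138, 0]]' | python3 inch.py
python3 - <<'E'
from h import *
s=r.sense();print(s["eef_pos"],s["orientation"])
v=shot("wrist");cv2.imwrite("pics/w5.png",v["img"]);e=r.sense();print(e["eef_pos"])
# board far edge & sides from this view
c=big(mask(v,(100,110,30),(125,255,255),(0,0,640,215)))[:,0];P=plane(v,c,.022);a=np.deg2rad(19.2);ex=np.array([np.cos(a),np.sin(a)]);ey=np.array([-ex[1],ex[0]])
q=P[:,:2]-[.503,.28];far=(q@ex).max();sel=(q@ex>0)&(q@ex<.07);print(far,(q@ey)[sel].min(),(q@ey)[sel].max())
E
```

```text
t: 6.87
eef_pos: [0.5054, 0.2802, 0.076]
orientation: [0.986, 0.168, 0.0, -0.0]
contact_force: [0.2, 0.7, -1.4]
width: 0.6
finger_force: 37.9
[0.505351   0.28020364 0.07604155] [ 9.85741911e-01  1.68264040e-01  3.07946712e-04 -6.12462430e-05]
[0.50619132 0.28044074 0.07716718]
0.07450100624755032 -0.06472529995682505 0.06405571959090223
```

View pics/w5.png

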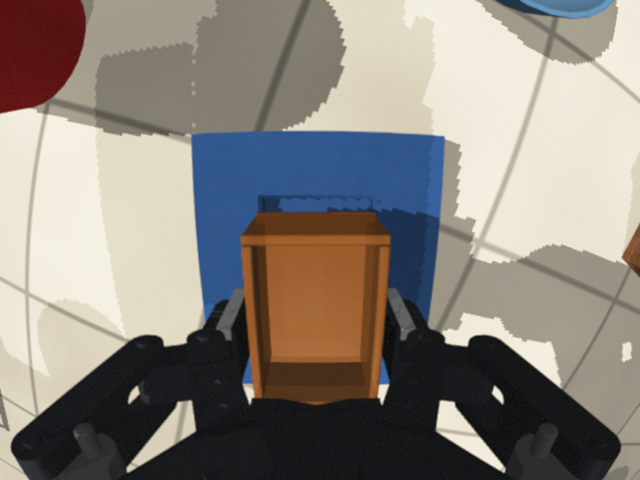

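The dish is centred above the recess: dish cols 243–390, recess far edge at row 196, cols 258–372. The board re-measures within 0.5 mm. I'll go down gently.

```bash
echo '[[-0.001, 0.0008, 0.01, 0], [-0.001, 0.0008, 0.018, 0], [-0.001, 0.0008, 0.024, 0], [-0.001, 0.0008, 0.028, 0], [-0.001, 0.0008, 0.028, 0], [-0.001, 0.0008, 0.028, 0]]' | python3 inch.py; echo '[[0, 0, 0.003, 0], [0, 0, 0.006, 0], [0, 0, 0.008, 0], [0, 0, 0.0095, 0], [0, 0, 0.0095, 0], [0, 0, 0.0095, 0]]' | python3 inch.py
```

```text
t: 7.42
eef_pos: [0.5044, 0.2788, 0.0469]
orientation: [0.986, 0.168, -0.0, 0.0]
contact_force: [0.3, -0.2, -1.5]
width: 0.603
finger_force: 38.0
t: 7.92
eef_pos: [0.5049, 0.279, 0.0393]
orientation: [0.986, 0.168, -0.0, 0.0]
contact_force: [-3.8, -0.5, 6.3]
width: 0.601
finger_force: 39.0
```

```bash
echo '[[0, 0, 0, 0], [0, 0, 0, 0], [0, 0, 0, 0], [0, 0, 0, 0]]' | python3 inch.py 0.8; echo '[[0, 0, -0.01, 0], [0, 0, -0.03, 0], [0, 0, -0.06, 0], [0, 0, -0.1, 0], [0, 0, -0.14, 0], [0, 0, -0.15, 0], [0, 0, -0.15, 0], [0, 0, -0.15, 0]]' | python3 inch.py; echo '[[-0.03, 0, 0, 0], [-0.06, 0, 0, 0], [-0.06, 0, 0, 0], [-0.06, 0, 0, 0], [-0.06, 0, 0, 0]]' | python3 inch.py;python3 - <<'E'
from h import *
s=r.sense();print(s["eef_pos"])
v=shot("wrist");cv2.imwrite("pics/w6.png",v["img"])
q=dishq(v,(150,20,500,300));P=plane(v,q,.05);print(q.tolist(),P.tolist(),P.mean(0));print(np.linalg.norm(P[1]-P[0]),np.linalg.norm(P[2]-P[0]),np.arctan2(*(P[0]-P[2])[1::-1]))
E
```

```text
t: 8.25
eef_pos: [0.5047, 0.2789, 0.0377]
orientation: [0.986, 0.168, 0.0, -0.0]
contact_force: [-0.1, 0.1, -0.0]
width: 0.799
finger_force: 0.0
t: 8.92
eef_pos: [0.5048, 0.2789, 0.1885]
orientation: [0.986, 0.168, 0.001, -0.0]
contact_force: [0.0, 0.7, -1.0]
width: 0.8
finger_force: 0.0
t: 9.33
eef_pos: [0.4476, 0.2588, 0.1862]
orientation: [0.986, 0.168, -0.001, 0.0]
contact_force: [0.6, 0.2, 0.8]
width: 0.801
finger_force: 0.0
[0.44761855 0.25879198 0.18624234]
[[279.0, 98.0], [351.0, 98.0], [279.0, 201.0], [351.0, 201.0]] [[0.5301773544593479, 0.3163955943129066, 0.04999999999999999], [0.5470361412620163, 0.2683359328542488, 0.04999999999999999], [0.45927371250158366, 0.2924084346580134, 0.04999999999999999], [0.47669834408085204, 0.24275692685963576, 0.04999999999999999]] [0.50329639 0.27997422 0.05      ]
0.050930833018699245 0.07485125430601786 0.3262196651705484
```

View pics/w6.png

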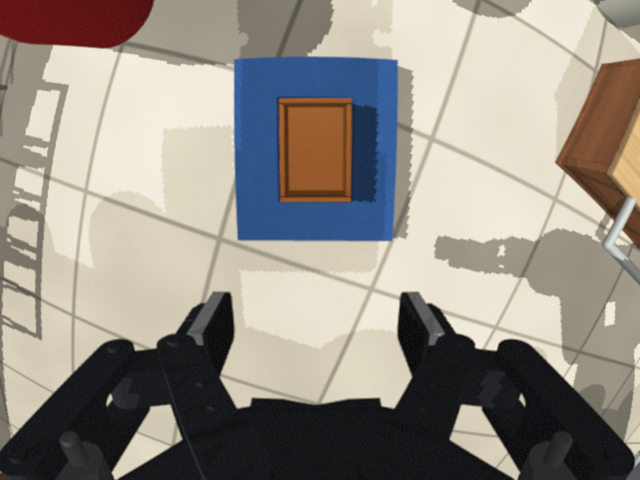

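The dish sits square in the recess, centre (315,149), measured at (0.5033, 0.2800) with the board at (0.503, 0.280). Next, the handle: turn the tool so the jaws close across the bar and look at it from above.

```bash
echo '[[-0.003, 0.035, -0.01, -0.12], [-0.006, 0.07, -0.02, -0.24], [-0.009, 0.105, -0.024, -0.36], [-0.012, 0.14, -0.024, -0.48], [-0.015, 0.175, -0.024, -0.6], [-0.018, 0.21, -0.024, -0.72], [-0.021, 0.245, -0.024, -0.84], [-0.024, 0.27, -0.024, -0.95]]' | python3 inch.py 0.6
python3 - <<'E'
from h import *
s=r.sense();e=R.from_quat(s["orientation"]).as_matrix();print(s["eef_pos"],np.arctan2(e[1,0],e[0,0]),s["qpos"])
d=np.array([.5185,-.0255,.21])-s["eef_pos"];print(e.T@d)
E
```

```text
t: 10.05
eef_pos: [0.5164, -0.0065, 0.2119]
orientation: [0.805, 0.593, 0.0, 0.001]
contact_force: [0.2, -0.5, 0.6]
width: 0.6
finger_force: 0.0
[ 0.51641331 -0.00652747  0.21194987] 1.2690743696969797 [-2.09071874e-01 -3.87912609e-02  1.99194472e+00 -4.64557542e-04
  1.18747222e+00  9.28234515e-02]
[-0.01749472  0.00762843  0.00196346]
```

```bash
echo '[[-0.018, 0.008, 0, -0.12], [-0.018, 0.008, 0, -0.12], [-0.018, 0.008, 0, -0.12], [-0.018, 0.008, 0, -0.12]]' | python3 inch.py;python3 - <<'E'
from h import *
import pickle
s=r.sense();e=R.from_quat(s["orientation"]).as_matrix();print(s["eef_pos"],np.arctan2(e[1,0],e[0,0]))
v=shot("wrist");cv2.imwrite("pics/w7.png",v["img"]);pickle.dump(v,open("d1.pkl","wb"))
E
```

```text
t: 10.38
eef_pos: [0.5174, -0.023, 0.2115]
orientation: [0.77, 0.638, -0.0, -0.0]
contact_force: [0.3, -0.7, 0.8]
width: 0.6
finger_force: 0.0
[ 0.51740289 -0.02297139  0.21151064] 1.3825552361240088
```

View pics/w7.png

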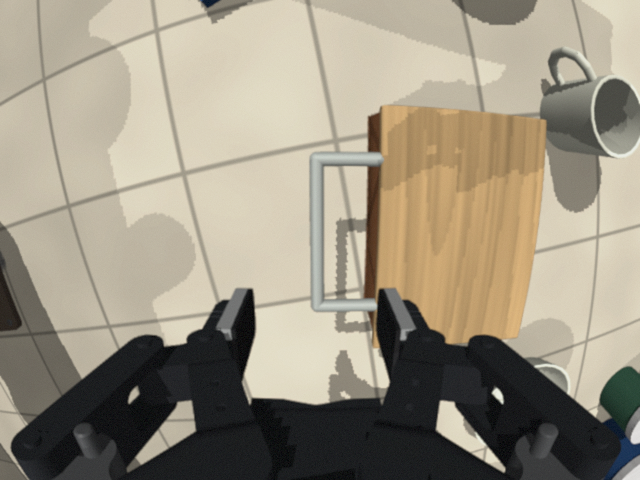

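The bar runs vertically at col ≈316, rows 155–308. The lid's front edge is at col ≈380, with the hinge side to the right. I'll extract the bar line here and from a shifted view for its height.

```bash
cat > m3.py <<'E'
from h import *
import pickle,sys
def bar(v,x0,x1,y0,y1):
    lab=cv2.cvtColor(v["img"],cv2.COLOR_BGR2LAB)[...,2].astype(float)  # b: beige high, steel low
    cols=[];ys=np.arange(y0,y1,4)
    for y in ys:
        w=np.clip(134-lab[y,x0:x1],0,None);cols.append((w*np.arange(x0,x1)).sum()/w.sum())
    return ys,np.array(cols)
if __name__=="__main__":
    v=pickle.load(open("d1.pkl","rb"));lab=cv2.cvtColor(v["img"],cv2.COLOR_BGR2LAB)[...,2]
    print(lab[200,300:335].tolist());print(lab[280,300:335].tolist());print(lab[140:175,316].tolist(),lab[295:325,317].tolist())
    y,c=bar(v,302,333,175,292);print(c.round(1).tolist())
E
python3 m3.py; echo '[[0, -0.05, 0, 0], [0, -0.05, 0, 0], [0, -0.05, 0, 0], [0, -0.05, 0, 0], [0, -0.05, 0, 0]]' | python3 inch.py
python3 - <<'E'
from h import *
import pickle
v=shot("wrist");pickle.dump(v,open("d2.pkl","wb"));lab=cv2.cvtColor(v["img"],cv2.COLOR_BGR2LAB)[...,2]
for y in(200,270): print(lab[y,350:410].tolist())
E
```

```text
[140, 140, 140, 140, 140, 139, 140, 140, 139, 137, 133, 131, 131, 132, 131, 132, 131, 130, 130, 131, 130, 131, 131, 134, 139, 140, 141, 140, 139, 139, 140, 140, 140, 140, 140]
[140, 140, 140, 140, 140, 140, 140, 139, 140, 140, 137, 132, 132, 130, 131, 131, 131, 130, 130, 132, 131, 130, 130, 135, 139, 140, 139, 139, 139, 140, 140, 139, 140, 139, 140]
[141, 140, 138, 137, 137, 138, 138, 139, 140, 139, 139, 137, 133, 131, 131, 132, 132, 131, 132, 131, 132, 131, 131, 131, 131, 131, 132, 131, 132, 131, 131, 131, 131, 131, 131] [131, 132, 131, 131, 131, 131, 131, 132, 132, 131, 131, 131, 130, 131, 130, 131, 133, 138, 140, 139, 139, 139, 139, 139, 139, 139, 140, 140, 139, 140]
[316.5, 316.3, 316.1, 315.9, 316.3, 316.2, 316.5, 316.5, 316.8, 316.4, 316.2, 316.0, 316.1, 316.9, 316.8, 316.7, 316.9, 316.7, 316.6, 316.7, 316.7, 316.7, 316.8, 316.7, 316.5, 316.6, 316.9, 317.3, 316.8, 317.0]
t: 10.85
eef_pos: [0.4691, -0.0137, 0.2131]
orientation: [0.77, 0.639, 0.001, 0.001]
contact_force: [0.6, 0.8, 0.0]
width: 0.599
finger_force: 0.0
[140, 140, 140, 140, 140, 140, 140, 140, 140, 140, 140, 139, 139, 140, 140, 140, 141, 141, 139, 139, 140, 140, 140, 140, 140, 140, 140, 139, 136, 131, 131, 131, 130, 131, 131, 131, 131, 130, 130, 130, 130, 133, 137, 139, 138, 138, 137, 138, 138, 139, 140, 141, 140, 140, 140, 140, 141, 140, 140, 140]
[140, 140, 140, 140, 140, 140, 139, 140, 140, 140, 140, 139, 140, 139, 140, 140, 140, 140, 141, 140, 140, 139, 139, 140, 139, 135, 132, 130, 130, 131, 132, 131, 131, 131, 131, 131, 131, 131, 132, 135, 136, 136, 137, 139, 140, 140, 140, 140, 140, 140, 140, 140, 141, 138, 138, 137, 138, 138, 140, 139]
```

Run:
```python
from h import *
import pickle
a=pickle.load(open("d1.pkl","rb"));b=pickle.load(open("d2.pkl","rb"))
o2,d2=ray(b,[(385,200),(382,270)]);n=np.cross(d2[0],d2[1])
o1,d1=ray(a,[(316.3,200),(316.8,280)])
P=o1+d1*((n@(o2-o1))/(d1@n))[:,None];print("tri",P)
E_=plane(a,[(316.1,152),(317,311.5)],P[:,2].mean());print("ends",E_,"mid",E_.mean(0),"len",np.linalg.norm(E_[0]-E_[1]))
t=E_[0]-E_[1];print("bar yaw",np.arctan2(t[1],t[0]))
lid=plane(a,[(382,200),(380,270)],.09);print("lid edge",lid)
s=r.sense();e=R.from_quat(s["orientation"]).as_matrix();print(s["eef_pos"],np.arctan2(e[1,0],e[0,0]));d=E_.mean(0)-s["eef_pos"];print("tool delta",e.T@d)
```

```text
tri [[ 0.52182031  0.00312142  0.08690126]
 [ 0.51109277 -0.0553432   0.08775888]]
ends [[ 0.52793622  0.03601774  0.08733007]
 [ 0.50635339 -0.08123264  0.08733007]] mid [ 0.5171448  -0.02260745  0.08733007] len 0.11922025782247371
bar yaw 1.3887593525017674
lid edge [[ 0.56686687 -0.00461541  0.09      ]
 [ 0.55815179 -0.05565908  0.09      ]]
[ 0.46921119 -0.01389513  0.2130499 ] 1.3850345364751584
tool delta [0.00030488 0.04836198 0.12585721]
```

Bar triangulated at z = 0.087, midpoint (0.517,-0.023), yaw matching the tool. Fingers go down astride it at a narrow opening.

```bash
echo '[[0, 0.025, 0, 0], [0, 0.0495, 0.02, 0], [0, 0.0495, 0.05, 0], [0, 0.0495, 0.06, 0], [0, 0.0495, 0.06, 0], [0, 0.0495, 0.06, 0]]' | python3 inch.py 0.45; echo '[[0, 0, 0.02, 0], [0, 0, 0.04, 0], [0, 0, 0.055, 0], [0, 0, 0.065, 0], [0, 0, 0.065, 0], [0, 0, 0.065, 0]]' | python3 inch.py
python3 - <<'E'
from h import *
s=r.sense();print(s["eef_pos"]);v=shot("wrist");cv2.imwrite("pics/w8.png",v["img"][150:480,100:540])
E
```

```text
t: 11.4
eef_pos: [0.5164, -0.023, 0.1516]
orientation: [0.77, 0.638, -0.0, -0.001]
contact_force: [0.1, -0.7, 0.5]
width: 0.448
finger_force: 0.0
t: 11.9
eef_pos: [0.5172, -0.0233, 0.0879]
orientation: [0.77, 0.638, 0.0, 0.001]
contact_force: [0.1, 0.1, 0.2]
width: 0.451
finger_force: 0.0
[ 0.51716719 -0.02328673  0.08789415]
```

View pics/w8.png

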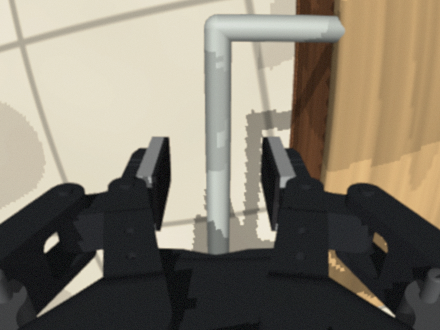

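The bar is centred between the pads (crop col 218, pads at 168 and 265), with the rear finger clear of the lid edge. Close, then lift along the arc.

```bash
echo '[[0, 0, 0, 0], [0, 0, 0, 0], [0, 0, 0, 0], [0, 0, 0, 0], [0, 0, 0, 0], [0, 0, 0, 0], [0, 0, 0, 0], [0, 0, 0, 0]]' | python3 inch.py 0.0 40; echo '[[0, 0.0003, -0.006, 0], [0, 0.0009, -0.0123, 0], [0, 0.0016, -0.0184, 0], [0, 0.0026, -0.0246, 0], [0, 0.0037, -0.0306, 0], [0, 0.0051, -0.0366, 0], [0, 0.0067, -0.0426, 0], [0, 0.0085, -0.0485, 0]]' | python3 inch.py
```

```text
t: 12.62
eef_pos: [0.5181, -0.0235, 0.0882]
orientation: [0.77, 0.638, 0.001, 0.001]
contact_force: [2.7, 0.2, 5.1]
width: 0.1
finger_force: 39.4
t: 13.28
eef_pos: [0.5254, -0.0249, 0.1345]
orientation: [0.77, 0.638, 0.001, 0.001]
contact_force: [7.1, -1.0, -5.7]
width: 0.097
finger_force: 38.8
```

```bash
echo '[[0, 0.003, -0.0088, 0], [0, 0.0066, -0.0173, 0], [0, 0.0106, -0.0257, 0], [0, 0.015, -0.0338, 0], [0, 0.0182, -0.0391, 0], [0, 0.0216, -0.0443, 0], [0, 0.0216, -0.0443, 0], [0, 0.0216, -0.0443, 0]]' | python3 inch.py; python3 -c "
from h import *
s=r.sense();print(s['eef_pos'],s['contact_force']);v=shot('side');cv2.imwrite('pics/s9.png',cv2.resize(v['img'][140:330,220:470],None,fx=3,fy=3))"
```

```text
t: 13.95
eef_pos: [0.5454, -0.0285, 0.1795]
orientation: [0.77, 0.638, -0.001, -0.001]
contact_force: [-1.7, 0.5, -1.1]
width: 0.098
finger_force: 39.1
[ 0.54535876 -0.02851782  0.179496  ] [-1.67968858  0.45283199 -1.09774539]
```

View pics/s9.png

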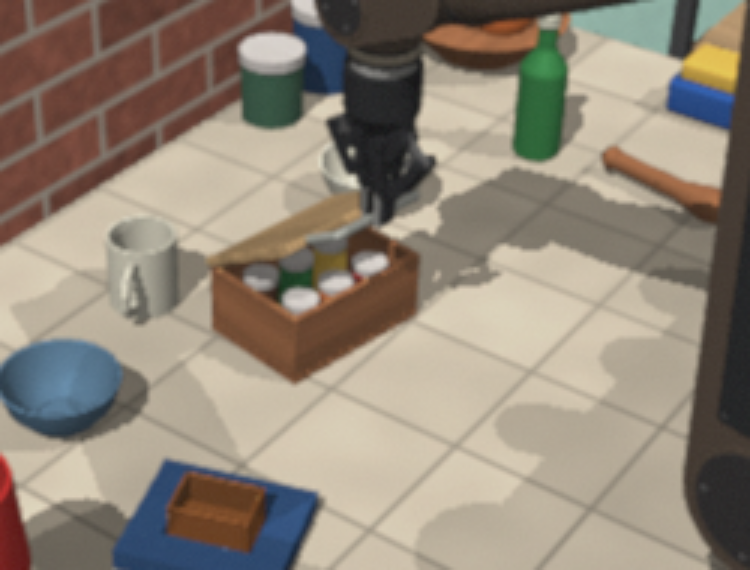

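The lid is up about 32° in the grip, the tins are visible, and the dish sits level in the board at crop (215,512). I'll continue the arc.

```bash
echo '[[0, 0.0026, -0.0038, 0], [0, 0.0053, -0.0076, 0], [0, 0.0082, -0.0113, 0], [0, 0.0111, -0.0148, 0], [0, 0.0141, -0.0184, 0], [0, 0.0172, -0.0218, 0], [0, 0.0204, -0.0252, 0], [0, 0.0237, -0.0284, 0]]' | python3 inch.py; echo '[[0, 0.0022, -0.0021, 0], [0, 0.0045, -0.0042, 0], [0, 0.0068, -0.0063, 0], [0, 0.0092, -0.0083, 0], [0, 0.0104, -0.0093, 0], [0, 0.0104, -0.0093, 0], [0, 0.0104, -0.0093, 0], [0, 0.0104, -0.0093, 0]]' | python3 inch.py
python3 - <<'E'
from h import *
s=r.sense();p=s["eef_pos"];print(p,s["contact_force"],s["finger_force"])
hx=np.array([.983,-.181]);b=np.array([.5177,-.0231])
back=(p[:2]-b)@hx;rise=p[2]-.088
print(np.degrees(np.arctan2(rise+.006,.1769-back))-0,np.hypot(rise+.006,.1769-back))
v=shot('side');cv2.imwrite('pics/s10.png',cv2.resize(v['img'][140:330,220:470],None,fx=3,fy=3))
E
```

```text
t: 14.67
eef_pos: [0.5681, -0.0327, 0.2093]
orientation: [0.77, 0.638, -0.002, -0.002]
contact_force: [-8.4, 1.9, 5.5]
width: 0.094
finger_force: 39.1
t: 15.33
eef_pos: [0.579, -0.0347, 0.22]
orientation: [0.77, 0.638, -0.001, -0.001]
contact_force: [-9.2, 1.5, 8.3]
width: 0.098
finger_force: 39.3
[ 0.57900688 -0.03469752  0.22003388] [-9.16283585  1.48731218  8.28576518] 39.27010774612427
50.31517630086693 0.17936524304185625
```

View pics/s10.png

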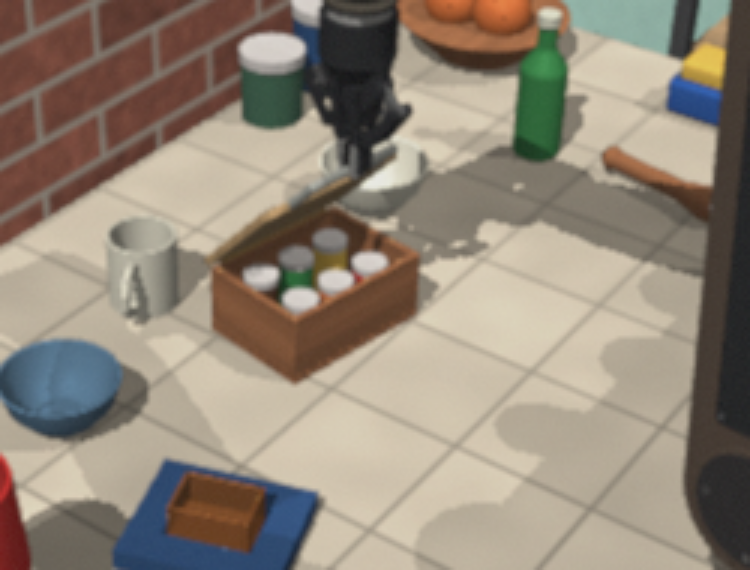

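The lid stands at about 48–50°, with bar ends near crop (295,200) and (393,152). The dish and bystanders look unmoved. I'll check the bar height by ray against its vertical swing plane, and relieve the small radial push.

```bash
echo '[[0, -0.0007, -0.0008, 0], [0, -0.0008, -0.0009, 0], [0, -0.0008, -0.0009, 0], [0, -0.0008, -0.0009, 0], [0, -0.0008, -0.0009, 0], [0, -0.0008, -0.0009, 0]]' | python3 inch.py
python3 - <<'E'
from h import *
v=shot("side");hx=np.array([.983,-.181,0]);n=np.array([.181,.983,0])
for px,e in[((220+295/3,140+200/3),(.5279,.0360)),((220+393/3,140+152/3),(.5064,-.0812))]:
    o,d=ray(v,px);P=o+d[0]*(n@(np.array([*e,0])-o)/(n@d[0]))
    back=(P-[*e,0])@hx;print(P,np.degrees(np.arctan2(P[2]-.08,.1769-back))-1.94,np.hypot(P[2]-.08,.1769-back))
v=shot("top")
c=big(mask(v,(3,120,40),(18,255,255),(200,260,260,320)));print("dish",plane(v,cv2.boxPoints(cv2.minAreaRect(c)),.05).mean(0))
cv2.imwrite("pics/t11.png",v["img"])
s=r.sense();print(s["t"],s["eef_pos"],s["contact_force"],s["finger_force"])
E
```

```text
t: 15.88
eef_pos: [0.5788, -0.0347, 0.2199]
orientation: [0.77, 0.638, -0.0, -0.0]
contact_force: [-5.1, 1.2, 3.2]
width: 0.093
finger_force: 39.4
[0.60662116 0.02150506 0.19326113] 47.51341703717465 0.14905179546371297
[ 0.56887637 -0.09270379  0.20762162] 46.435965678926024 0.17072680471938306
dish [0.50186967 0.27643932 0.05      ]
15.9833 [ 0.57874727 -0.03464207  0.21990781] [-5.486516    1.45338143  5.20897568] 39.37471032142639
```

```bash
echo '[[0, 0.0008, -0.0009, 0], [0, 0.0016, -0.0018, 0], [0, 0.0024, -0.0027, 0], [0, 0.0032, -0.0035, 0], [0, 0.0032, -0.0035, 0], [0, 0.0032, -0.0035, 0], [0, 0.0032, -0.0035, 0], [0, 0.0032, -0.0035, 0]]' | python3 inch.py; echo '[[0, 0, 0, 0], [0, 0, 0, 0], [0, 0, 0, 0], [0, 0, 0, 0], [0, 0, 0, 0], [0, 0, 0, 0]]' | python3 inch.py
python3 - <<'E'
from h import *
s=r.sense();p=s["eef_pos"];hx=np.array([.983,-.181]);b=np.array([.5177,-.0231])
back=(p[:2]-b)@hx;print(p,s["contact_force"],np.degrees(np.arctan2(p[2]-.082,.1769-back))-1.94)
E
```

```text
t: 16.65
eef_pos: [0.5819, -0.0352, 0.2226]
orientation: [0.77, 0.638, -0.0, -0.001]
contact_force: [-4.8, 2.0, 3.4]
width: 0.097
finger_force: 39.2
t: 17.15
eef_pos: [0.5819, -0.0352, 0.2226]
orientation: [0.77, 0.638, -0.0, -0.001]
contact_force: [-5.2, 1.7, 2.8]
width: 0.091
finger_force: 39.2
[ 0.58189244 -0.03523203  0.22264535] [-5.16481781  1.71581279  2.76100497] 49.62778629548311
```

The lid is at about 49.6°, steady and gripped, so I'm handing in.

```bash
python3 -c "
from cell import r
print(r.sign_off())"
```

```text
the job is handed in; nothing more can be done
None
```

I've handed the job in: the dish measured in the centre of the board's recess and was let go, and the gripper is holding the lid still by its bar at about 49.6°. That angle comes from the arm's position; a side-camera check before the last nudge of about 2° read slightly lower, about 46.5–47.5°. The bystanders looked unmoved in the last picture, and the hand-in gave no verdict.

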